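Build the spacer stack on the setting plate

ROBOT

A 7-joint arm with a two-finger parallel gripper is mounted at the origin on the work surface. World frame = base frame: x ahead of the robot, y to its left, z up, the work surface at z = 0. Lengths are in mm, angles in rad, forces in N, time in s.
With the tool pointing down it reaches from about 350 to 900 mm from the base axis. Payload 8.1 kg.
Tool frame: the origin (TCP) lies midway between the tips of the shut fingers; the grasp point (between the pads) lies 19 mm behind it; z points along the fingers, y is the line along which they close (so a half turn about z gives the same grasp; the last joint's range is limited). The gripper opens to 85 mm and grips with 20 to 120 N. Pads are 22 mm wide; open, the fingers measure 114 mm over their backs; the gripper's body (76 mm by 85 mm) begins 54 mm behind the grasp point. The pads swing forward as they close: fully open they stand 13 mm farther back than shut.
Start: joints at [-1.429, 0.434, 0.025, 1.573, -0.012, 1.134, -0.075], TCP at [151.503, 606.373, 231.323] pointing down, gripper open.
Joint ranges: [-2.62, 2.62], [-0.44, 2.09], [-1.27, 1.32], [0.08, 2.57], [-1.32, 4.46], [0.12, 2], [-2.74, 2.74]. Speed limits (rad/s): [2.22, 2.22, 3.01, 3.01, 3.14, 3.14, 3.14].

INTERFACE

Orientations are given as a unit quaternion [x, y, z, w].
In Python, from cell import readout, eyes, job gives the robot as it stands. The module is installed in compiled form; this text tells all that it offers.
- The arm moves only by the shell command python3 -m handwheel 'ROWS' [FORCE]. ROWS is a JSON object of lists of equal length, an entry for each row: "grip": the opening, from -1 (shut) to 1 (fully open); "xyz": the shift along the tool's x, y, z in mm, a list of three; "twist": the turn about the tool's z in degrees. A call has 1 to 12 rows; each row is the pose to reach, as a shift and turn from the pose commanded when the call began, along the tool's axes at that moment; what a row does not reach only later rows make up. A row lasts 1/12 s, in which the tool goes at most 41.7 mm and 7.16 degrees, less where a joint would pass 70% of its speed; a pose out of reach is approached as far as the arm can. A call with a gripper value outside its range is refused whole. The fingers move at their own pace and stop on an object; FORCE is the grip in N (left out, the last holds). Time passes only in rows, so rows that repeat a pose let the fingers close. It gives the time, the measured TCP pose, the force, the opening and the grip force at its end, in the units of the state.
- readout.get_obs(): the state, without advancing time (a new reading comes with each control period).
- eyes.read_camera(name): name is "scene" or "top" or "wrist"; returns a dict with "image" (400x640x3 uint8, blue, green, red), "camera_matrix" (3x3 intrinsics, pixels), "R" (3x3) and "t" (3): a world point X has camera coordinates R X + t. Camera axes: x right, y down, z forward; pixel columns grow to the right and rows downward; lengths in mm; the calibration is good to about 2 mm. A picture is of the moment at which its call begins. There is no depth.
- job.sign_off(): hands the job in; it is judged then, once.
The state is a dict: "time_s": time; "joint_positions": joint angles; "qvel": joint speeds; "tau": joint torques, N m; "tool_pos": TCP position; "tcp_rot": TCP orientation; "wrist_force": force on the tool from outside, world axes, zero at the start; "ft_torque": the same for the moment, N m; "opening": finger opening in mm; "grasp_force": force on a finger pad.
Only numpy, scipy, OpenCV 4.12 (cv2) and the standard library are available. Lean on these libraries where they do the work, as an engineer would, in place of code of your own. Each camera call takes 0.05 s, during which the arm holds its last target. There are 200 camera calls.

TASK

Finish the spacer stack on the round blue-rimmed plate: on the bare steel disc that already lies there put the brass disc, and the white nylon disc on top, all three lying flat and centred on the plate at the end. Brass and white stand on edge in the wooden rack, so lay each one down on the rubber pad (or any free spot) and take it again by its rim. Leave the black spare disc in its slot, and do not shove the other tools and parts about.

Things in the scene. Friction and masses are not known exactly. Their poses are not given: they have to be found in the camera images.
- plate: fixed round plate, 130 mm in diameter, 12 mm high, bright top with concentric rings, blue rim; origin at the centre of its underside on the table, z up. It and the pad may change places
- plate_top (a point): centre of the plate's top face, 12 mm above the table, z up
- pad: fixed flat black rubber pad 140 x 140 mm, 4 mm thick, a free place to lay discs down; origin at the centre of its underside
- rack: fixed wooden rack, 90 (own x) x 225 (own y) mm, with three pockets at own y = -75, 0 and +75 mm. Pocket floor 8 mm above the table, walls up to 24 mm above it; each pocket is 70 mm along x and 18.5 mm along y, so a standing disc shows above 24 mm up to 74 mm. Origin at the centre of its underside
- steel_disc: bare grey steel solid disc, 66 mm in diameter, 16 mm thick; origin at its centre, own z axis is the disc's axis (normal to its flat faces; the two faces are alike); about 0.4 kg; starts lying flat and centred on the plate
- brass_disc: yellow brass solid disc, 66 mm in diameter, 16 mm thick; origin at its centre, own z axis is the disc's axis (normal to its flat faces; the two faces are alike); about 0.45 kg; starts standing on edge in one of the rack's three slots (which one varies), its axis level and along the rack's y, its centre 41 mm above the table
- nylon_disc: white nylon solid disc, 66 mm in diameter, 16 mm thick; origin at its centre, own z axis is the disc's axis (normal to its flat faces; the two faces are alike); about 0.07 kg; starts standing on edge in one of the rack's three slots (which one varies), its axis level and along the rack's y, its centre 41 mm above the table
- black_disc: black plastic spare solid disc, 66 mm in diameter, 16 mm thick; origin at its centre, own z axis is the disc's axis (normal to its flat faces; the two faces are alike); starts standing on edge in one of the rack's three slots (which one varies), its axis level and along the rack's y, its centre 41 mm above the table; a bystander, to be left alone
- dial_stand: dial indicator on a magnetic base 60 x 50 x 55 mm with a column to 225 mm; dial 90 mm to its own +y; origin under the base; a bystander, to be left alone
- arbor: black tool arbor with a square head, lying, 200 mm long along its own x, 32 mm high; origin at the underside; a bystander, to be left alone
- bush: white upright plastic bush, 48 mm in diameter, 60 mm high; origin at the centre of its underside; a bystander, to be left alone
- stone: pale oilstone 150 (own x) x 45 x 22 mm; origin at the centre of its underside; a bystander, to be left alone
- wrench: steel wrench lying flat, 180 mm long along its own x; a bystander, to be left alone
Mind the look-alikes: they are no part of the job. There is more than one size of the pad; the one meant has the size given above.

How it is judged (in metres and radians):
At the end, for the whole second after the job is handed in: All at rest: on the plate the steel disc, on it the brass disc, on that the nylon disc, each lying flat (within 0.1 rad of the plate), its centre within 7 mm of the plate's axis and its height within 4 mm of a stack of 16 mm discs (horizontal distance between each of steel_disc, brass_disc, nylon_disc and plate below 0.007 m and z of steel_disc in the frame of plate_top between 0.004 and 0.012 m and angle between the z axis of each of steel_disc, brass_disc, nylon_disc and the z axis of plate, either way round below 0.1 rad and linear speed of each of steel_disc, brass_disc, nylon_disc below 0.02 m/s and angular speed of each of steel_disc, brass_disc, nylon_disc below 0.2 rad/s and z of brass_disc in the frame of plate_top between 0.02 and 0.028 m and z of nylon_disc in the frame of plate_top between 0.036 and 0.044 m); the robot touches nothing.
It fails at once if the black spare disc is moved from its slot (more than 15 mm) (distance of black_disc from where it was at the start of the episode above 0.015 m).
It fails at once if another tool or part on the table (dial stand, arbor, bush, stone or wrench) is shoved more than 30 mm (distance of any of dial_stand, arbor, bush, stone, wrench from where it was at the start of the episode above 0.03 m).
It also fails if it takes over 69 s, if anything falls off the work surface, if the arm or the gripper's body presses on something with over 40 N, if the wrist force passes 120 N, or if a joint passes its speed limit or range.

## Working session

There is one attempt and no reset: what is moved stays moved. The work goes in short steps, Python scripts to look and compute and a shell command to move; the robot and the scene stay as the last step left them, time stands still between calls to the robot, and variables do not carry over. Pictures are saved under pics/ and viewed, at most 14 in all, crops included, and the job is handed in when it is done.

```bash
mkdir -p pics; cat > h.py <<'E'
import numpy as np, cv2
from scipy.spatial.transform import Rotation as Ro
from cell import readout, eyes, job
def snap(n,f):
    c=eyes.read_camera(n); cv2.imwrite(f'pics/{f}.png',c['image']); np.savez(f'pics/{f}.npz',**c); return c
def w(f,uv,z):
    c=np.load(f'pics/{f}.npz'); K,R,t=c['camera_matrix'],c['R'],c['t']
    o=-R.T@t; d=R.T@np.linalg.inv(K)@np.array([*uv,1.]); return (o+d*(z-o[2])/d[2]).round(1)
def px(f,X):
    c=np.load(f'pics/{f}.npz'); p=c['camera_matrix']@(c['R']@np.array(X,float)+c['t']); return (p[:2]/p[2]).round(1)
def tool(P,zg=None):
    o=readout.get_obs(); R=Ro.from_quat(o['tcp_rot']); return R.inv().apply(np.array(P)-o['tool_pos']).round(1)
E
python3 - <<'E'
from h import *
o=readout.get_obs(); print(o); print(Ro.from_quat(o['tcp_rot']).as_matrix().round(3))
for n in ['top','scene','wrist']:
    c=snap(n,n+'0'); print(n,(-c['R'].T@c['t']).round(), c['R'].round(2).tolist())
E
```

```text
{'time_s': 0.0, 'joint_positions': array([-1.42862094,  0.43525243,  0.02495431,  1.57412447, -0.01162991,
        1.1339423 , -0.07508119]), 'qvel': array([-0.0004974 ,  0.00052247, -0.00024591, -0.00170874, -0.00130033,
        0.00055963, -0.00016531]), 'tau': array([ 5.13356536e-04, -6.70481873e+01,  1.02519125e+00, -3.16210270e+01,
        1.55273342e-02,  1.23540583e-02, -1.96071306e-05]), 'tool_pos': array([151.37461824, 605.87325807, 230.49683166]), 'tcp_rot': array([ 1.22105688e-01,  9.92516789e-01, -7.89680008e-04, -4.19352601e-05]), 'wrist_force': array([-0.16164793, -0.29554511, -0.27833762]), 'ft_torque': array([-0.03986321,  0.02874002,  0.03617245]), 'grasp_force': 0.0, 'opening': 85.64456857114962}
[[-0.97   0.242 -0.   ]
 [ 0.242  0.97  -0.002]
 [-0.    -0.002 -1.   ]]
top [ 375.   27. 1173.] [[-0.03, -1.0, -0.01], [-0.99, 0.03, -0.15], [0.15, 0.0, -0.99]]
scene [1429. -234. 1322.] [[0.28, 0.96, -0.01], [0.78, -0.24, -0.57], [-0.55, 0.15, -0.82]]
wrist [ 84. 622. 373.] [[0.24, 0.97, -0.0], [0.93, -0.23, 0.27], [0.26, -0.07, -0.96]]
```

View pics/top0.png

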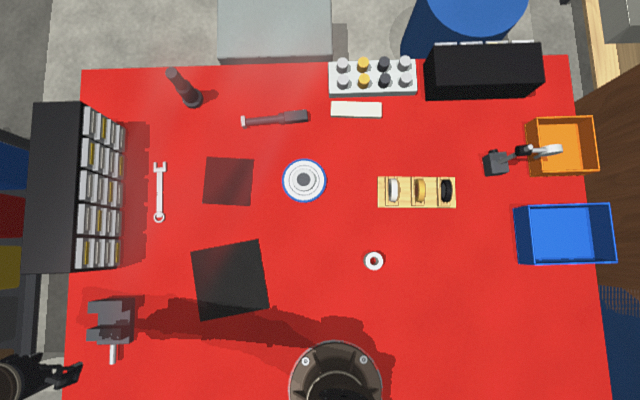

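View pics/scene0.png

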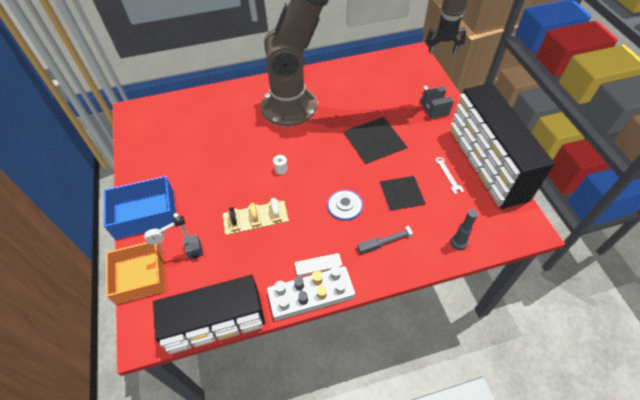

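The top view shows these things:
- Blue-rimmed plate with the steel disc at (303,181).
- Pad candidates: a smaller one at (229,181) and a larger one at (230,279).
- Rack at (417,191), with white at (393,190), brass at (420,190) and black at (447,190).
- Look-alikes: the yellow, white and black knobs on the block at (372,75), and the white bush at (373,261).

I choose the discs in the rack and will check that in a crop.

```bash
python3 - <<'E'
from h import *
im=cv2.imread('pics/top0.png')
cv2.imwrite('pics/crop1.png',cv2.resize(im[145:225,275:465],None,fx=4.2,fy=4.2,interpolation=cv2.INTER_CUBIC))
for q in [(204,159),(254,157),(252,205),(205,203)]: print('small',w('top0',q,4))
for q in [(192,252),(258,240),(269,305),(201,320)]: print('big',w('top0',q,4))
print('plate',w('top0',(303.5,181),12))
E
```

```text
small [651.1 363.3   4. ]
small [652.6 215.4   4. ]
small [510.1 222.1   4. ]
small [520.1 358.8   4. ]
big [380.2 394.4   4. ]
big [408.7 205.5   4. ]
big [227.2 176.    4. ]
big [191.9 366.2   4. ]
plate [574.8  70.7  12. ]
```

View pics/crop1.png

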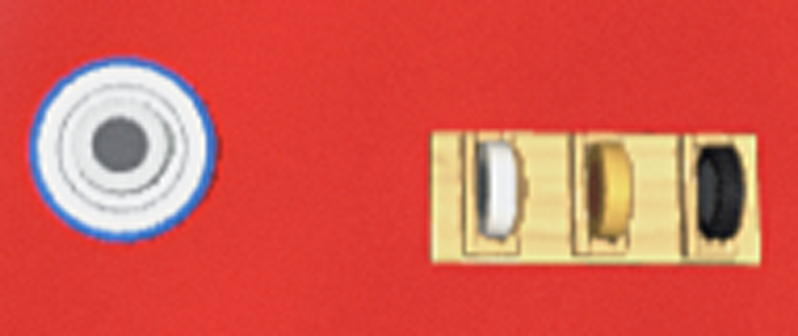

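Crop: brass (yellow) is in the middle slot at about (609,190), white is left at (497,190) and black is right at (721,190). The plate is at (122,148). The small pad measures about 140 mm, so it is the one meant.

```bash
python3 - <<'E'
from h import *
f=lambda x,y:(275+(x+.5)/4.2-.5,145+(y+.5)/4.2-.5)
c=[w('top0',f(*q),24) for q in [(431,131),(757,134),(761,265),(431,263)]]
print(c, np.mean(c,0)); 
for a,b in [(0,1),(3,2)]:
    d=c[a]-c[b]; print(np.linalg.norm(d),np.degrees(np.arctan2(d[1],d[0])))
for n,box in [('top0',(275,150,335,210)),('scene0',(320,180,372,228))]:
    im=cv2.imread(f'pics/{n}.png'); x0,y0,x1,y1=box; s=im[y0:y1,x0:x1].astype(int)
    m=((s[...,0]>s[...,2]+40)).astype(np.uint8)
    p=cv2.findNonZero(m); h=cv2.convexHull(p); e=cv2.fitEllipse(h.astype(np.float32)); 
    print(n,e,w(n,(e[0][0]+x0,e[0][1]+y0),10))
# scene rack: wood mask -> corners
im=cv2.imread('pics/scene0.png'); cv2.imwrite('pics/crop2.png',cv2.resize(im[185:245,210:300],None,fx=8,fy=8,interpolation=cv2.INTER_CUBIC))
# projected model
E
```

```text
[array([ 581.4, -142.2,   24. ]), array([ 572.5, -364.7,   24. ]), array([ 482.7, -360.3,   24. ]), array([ 490.7, -137.6,   24. ])] [ 531.825 -251.2     24.   ]
222.6779288569031 87.70938995736148
222.84364473773985 87.94266177309454
top0 ((28.640249252319336, 30.226320266723633), (43.34312438964844, 43.904296875), 88.14459991455078) [577.4  70.3  10. ]
scene0 ((24.603147506713867, 24.840314865112305), (28.98729133605957, 34.31304931640625), 92.0741958618164) [580.9  70.   10. ]
```

View pics/crop2.png

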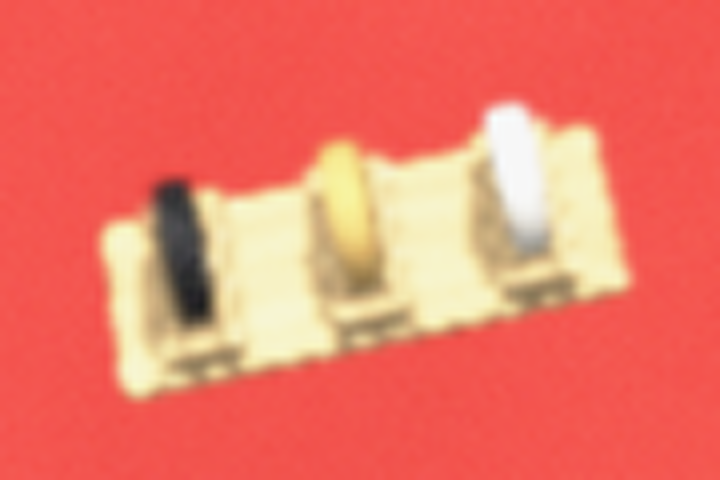

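The scene crop confirms it: black left (180,250), brass middle (345,215), white right (515,180). I put the rack centre at about (532,-251) mm and the plate at about (578,70) mm. Moving above brass now.

```bash
python3 -m handwheel '{"grip":[0,0,0,0,0,0,0,0,0,0,0,0],"xyz":[[-429,-363,0],[-429,-363,0],[-429,-363,0],[-429,-363,0],[-429,-363,0],[-429,-363,0],[-429,-363,0],[-429,-363,0],[-429,-363,0],[-429,-363,0],[-429,-363,0],[-429,-363,0]],"twist":[-12,-12,-12,-12,-12,-12,-12,-12,-12,-12,-12,-12]}' 60
cat > t.py <<'E'
import sys
from h import *
o=readout.get_obs(); R=Ro.from_quat(o['tcp_rot']); a=[float(v) for v in sys.argv[1:]]
y=R.as_matrix()[:,1]; ang=np.degrees(np.arctan2(y[1],y[0]))
print('t',round(o['time_s'],2),'tool',o['tool_pos'].round(1),'yaw_y',ang.round(2),'open',round(o['opening'],1),'f',o['wrist_force'].round(1),round(o['grasp_force'],1))
print('shift',tool(a[:3]),'twist',(ang-a[3]).round(2) if len(a)>3 else '')
E
python3 t.py 532 -251 120 87.8
```

```text
time_s: 1.15
tool_pos: [444.2, 198.5, 231.4]
tcp_rot: [0.018, 1.0, 0.0, 0.0]
wrist_force: [1.1, 1.1, -0.0]
opening: 42.9
grasp_force: 0.0
t 1.15 tool [444.2 198.5 231.4] yaw_y 87.98 open 42.9 f [ 1.1  1.1 -0. ] 0.0
shift [-103.6 -446.2  111.3] twist 0.18
```

```bash
python3 -m handwheel '{"grip":[0,0,0,0,0,0,0,0,0,0,0,0],"xyz":[[-104,-446,91],[-104,-446,91],[-104,-446,91],[-104,-446,91],[-104,-446,91],[-104,-446,91],[-104,-446,91],[-104,-446,91],[-104,-446,91],[-104,-446,91],[-104,-446,91],[-104,-446,91]],"twist":[0,0,0,0,0,0,0,0,0,0,0,0]}' 60
python3 - <<'E'
from h import *
c=snap('wrist','w1')
print(px('w1',(532,-251,74)))
E
python3 t.py 532 -251 45 87.8
```

```text
time_s: 2.15
tool_pos: [530.5, -256.8, 139.2]
tcp_rot: [0.021, 1.0, -0.002, -0.0]
wrist_force: [-0.2, -1.4, 0.7]
opening: 42.6
grasp_force: 0.0
[326.8 216.5]
t 2.2 tool [ 530.5 -255.4  139.2] yaw_y 87.56 open 42.5 f [-0.6 -1.2  0.1] 0.0
shift [-1.5  4.8 94.2] twist -0.24
```

View pics/w1.png

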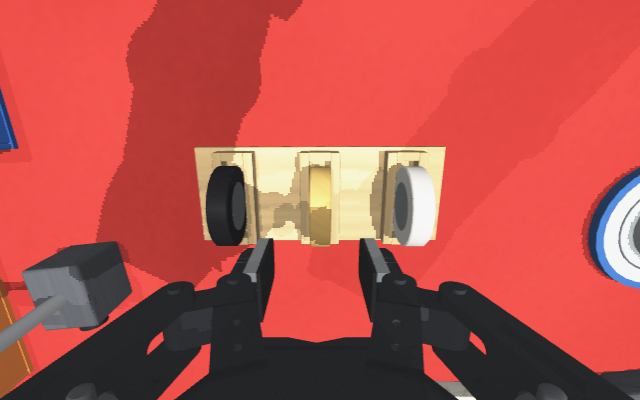

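The wrist view shows black at (227,205), brass at (320,205) and white at (415,205). Rack top corners are at (195,147), (446,147), (205,240) and (436,240). I refine from these.

```bash
python3 - <<'E'
from h import *
c=[w('w1',q,24) for q in [(195,147),(446,147),(436,240),(205,240)]]
print(*c,np.mean(c,0))
for a,b in [(1,0),(2,3)]:
    d=c[a]-c[b]; print(np.linalg.norm(d),np.degrees(np.arctan2(d[1],d[0])))
print('brass ~',w('w1',(319,190),74),w('w1',(320,208),74)); print(px('w1',(532,-251,74)),px('w1',(532+33,-251,41)),px('w1',(532-33,-251,41)))
print('disc black/white top',w('w1',(229,206),70),w('w1',(412,206),70))
E
```

```text
[ 483.1 -358.8   24. ] [ 491.8 -148.5   24. ] [ 575.8 -151.4   24. ] [ 567.4 -362.2   24. ] [ 529.525 -255.225   24.   ]
210.47988027362618 87.63105465762877
210.9672960437233 87.71807376746672
brass ~ [ 512.2 -255.8   74. ] [ 525.4 -255.6   74. ]
[326.8 216.5] [326.9 240.5] [324.2 163.7]
disc black/white top [ 522.5 -321.7   70. ] [ 527.8 -188.9   70. ]
```

```bash
python3 - <<'E'
from h import *
c=snap('wrist','w2'); print(c['camera_matrix'].round(1).tolist(), (-c['R'].T@c['t']).round(1), readout.get_obs()['tool_pos'])
im=c['image'].astype(int); m=(im[...,1]>im[...,0]+25)&(im[...,1]>120)&(im[...,2]>150)
for v in (150,160,190,220,236):
    u=np.where(m[v])[0]; print(v,u.min(),u.max())
u=np.where(m[:,260:300].any(1))[0]; print('rows',u.min(),u.max())
c=np.load('pics/top0.npz'); print(c['camera_matrix'].round(1).tolist())
for q in [(0,1,2)]: 
  for X in [(577,-140,24),(487,-140,24),(487,-363,24),(577,-363,24)]: print(px('w2',X))
E
python3 t.py 532 -251 45 87.8
```

```text
[[304.3, 0.0, 316.1], [0.0, 304.3, 199.5], [0.0, 0.0, 1.0]] [ 460.8 -253.3  281.6] [ 530.6717972  -252.07504687  139.44538247]
150 193 443
160 194 442
190 198 439
220 200 435
236 202 433
rows 147 243
[[405.5, 0.0, 317.4], [0.0, 405.5, 189.9], [0.0, 0.0, 1.0]]
[446.8 240.9]
[454.7 140.8]
[188.9 152. ]
[203.9 249.8]
t 2.25 tool [ 530.7 -252.1  139.4] yaw_y 87.69 open 42.7 f [-0.9  1.5 -0.4] 0.0
shift [-1.4  1.2 94.4] twist -0.11
```

The rack outline fits a base slab at z≈8 rather than 24, so I recompute with z=8.

```bash
python3 - <<'E'
from h import *
f=lambda x,y:(275+(x+.5)/4.2-.5,145+(y+.5)/4.2-.5)
for z in (8,24):
  c=[w('top0',f(*q),z) for q in [(431,131),(757,134),(761,265),(431,263)]]; print('top',z,np.mean(c,0),np.linalg.norm(c[0]-c[1]),np.linalg.norm(c[1]-c[2]))
  c=[w('w2',q,z) for q in [(193,147),(443.5,147),(433,243),(202,243)]]; print('w2',z,np.mean(c,0),np.linalg.norm(c[0]-c[1]),np.linalg.norm(c[1]-c[2]),np.linalg.norm(c[2]-c[3]))
c=snap('wrist','w3'); im=c['image'].astype(int)
m=(im[...,1]>im[...,0]+60)&(im[...,2]>150)
for v in (175,190,205,215): 
   print(v,im[v,296:345:3].tolist() if v==190 else '')
# white disc extents, black disc extents at row 205
for v in (180,205,230):
  wht=np.where(im[v,380:450].min(1)>200)[0]+380; blk=np.where(im[v,195:260].max(1)<75)[0]+195
  print(v,'white',wht.min() if len(wht) else None,wht.max() if len(wht) else None,'black',blk.min(),blk.max())
print(px('w3',(532,-251,74)),px('w3',(535,-176,74)),px('w3',(529,-326,74)))
E
python3 t.py 532 -251 45 87.8
```

```text
top 8 [ 534.025 -255.075    8.   ] 225.67952942170012 91.2061949650351
w2 8 [ 535.2   -256.175    8.   ] 223.08978013347001 92.3701791705526 224.78024824258912
top 24 [ 531.825 -251.2     24.   ] 222.6779288569031 89.9077304796423
w2 24 [ 530.85  -256.025   24.   ] 210.0802227721591 86.96648779846181 211.57081556774318
175 
190 [[122, 168, 196], [122, 168, 197], [119, 175, 209], [145, 233, 246], [141, 230, 246], [141, 229, 245], [140, 228, 245], [136, 224, 244], [140, 228, 245], [126, 212, 238], [164, 223, 241], [188, 239, 246], [192, 240, 246], [191, 240, 247], [191, 240, 247], [169, 227, 242], [169, 227, 243]]
205 
215 
180 white 404 424 black 203 237
205 white 406 428 black 199 239
230 white 405 425 black 202 238
[319.8 216.4] [424.1 216.5] [215.8 216.3]
t 2.3 tool [ 531.1 -249.5  139.7] yaw_y 87.85 open 42.8 f [0.2 0.6 0.3] 0.0
shift [-1.1 -1.5 94.7] twist 0.05
```

```bash
python3 -m handwheel '{"grip":[0,0,0,0,0,0,0,0],"xyz":[[-3,-6,0],[-3,-6,30],[-3,-6,60],[-3,-6,90],[-3,-6,95],[-3,-6,95],[-3,-6,95],[-3,-6,95]],"twist":[0,0,0,0,0,0,0,0]}' 60
python3 t.py 534 -255 44 87.7
```

```text
time_s: 2.97
tool_pos: [535.8, -255.1, 47.3]
tcp_rot: [0.017, 1.0, -0.0, 0.001]
wrist_force: [-0.4, -0.4, 0.4]
opening: 42.7
grasp_force: 0.0
t 2.97 tool [ 535.8 -255.1   47.3] yaw_y 88.01 open 42.7 f [-0.4 -0.4  0.4] 0.0
shift [1.8 0.1 3.3] twist 0.31
```

```bash
python3 -m handwheel '{"grip":[-1,-1,-1,-1,-1,-1,-1,-1],"xyz":[[1,0,2],[1,0,2],[1,0,2],[1,0,2],[1,0,2],[1,0,2],[1,0,2],[1,0,2]],"twist":[0,0,0,0,0,0,0,0]}' 70
python3 t.py 534 -255 44 87.7
```

```text
time_s: 3.63
tool_pos: [534.0, -255.3, 44.5]
tcp_rot: [0.018, 1.0, -0.0, 0.001]
wrist_force: [-0.8, 0.3, 6.7]
opening: 14.9
grasp_force: 68.2
t 3.63 tool [ 534.  -255.3   44.5] yaw_y 87.96 open 14.9 f [-0.8  0.3  6.7] 68.2
shift [-0.   0.3  0.5] twist 0.26
```

```bash
python3 -m handwheel '{"grip":[-1,-1,-1,-1,-1,-1,-1,-1,-1,-1,-1,-1],"xyz":[[0,0,-30],[0,0,-60],[0,0,-90],[0,0,-95],[-31,506,-95],[-31,506,-95],[-31,506,-95],[-31,506,-95],[-31,506,-95],[-31,506,-95],[-31,506,-95],[-31,506,-95]],"twist":[0,0,0,0,0,0,0,0,0,0,0,0]}' 70
python3 t.py 583 250 80 87.7
```

```text
time_s: 4.63
tool_pos: [564.7, 78.8, 137.7]
tcp_rot: [0.018, 1.0, -0.0, -0.001]
wrist_force: [1.3, -1.2, -3.9]
opening: 14.9
grasp_force: 69.7
t 4.63 tool [564.7  78.8 137.7] yaw_y 87.96 open 14.9 f [ 1.3 -1.2 -3.9] 69.7
shift [-12.3 171.7  57.7] twist 0.26
```

```bash
python3 -m handwheel '{"grip":[-1,-1,-1,-1,-1,-1,-1,-1,-1,-1,-1],"xyz":[[-12,172,0],[-12,172,0],[-12,172,0],[-12,172,0],[-12,172,30],[-12,172,60],[-12,172,80],[-12,172,88],[-12,172,88],[-12,172,88],[-12,172,88]],"twist":[0,0,0,0,0,0,0,0,0,0,0]}' 70
python3 t.py 583 250 41.5 87.7; python3 -c "
from h import *
snap('wrist','w4');snap('scene','s4')"
```

```text
time_s: 5.55
tool_pos: [584.8, 248.3, 51.8]
tcp_rot: [0.018, 1.0, 0.001, 0.001]
wrist_force: [-0.4, -0.8, -3.7]
opening: 14.6
grasp_force: 69.9
t 5.55 tool [584.8 248.3  51.8] yaw_y 87.94 open 14.6 f [-0.4 -0.8 -3.7] 69.9
shift [ 1.8  1.6 10.3] twist 0.24
```

View pics/w4.png

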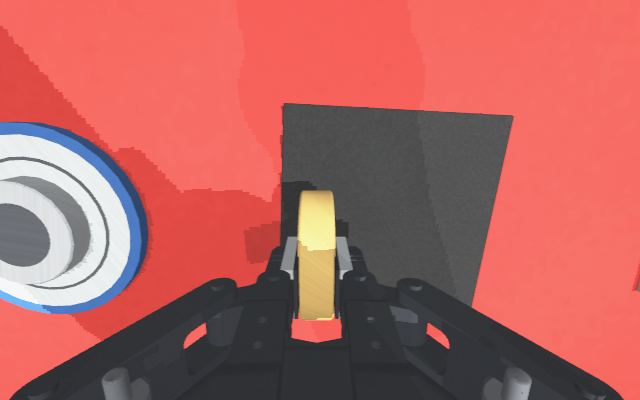

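The wrist view shows brass held at (318,255), over the pad near its left edge (283), with the plate clear on the left. Next I lower it, open the fingers, and push the top over in +y.

```bash
python3 -m handwheel '{"grip":[-1,-1,-1,-1,1,1,1,1,1,1],"xyz":[[0,0,5],[0,0,10],[0,0,10],[0,0,10],[0,0,10],[0,0,10],[0,0,10],[0,0,10],[0,0,10],[0,0,10]],"twist":[0,0,0,0,0,0,0,0,0,0]}' 70
python3 t.py 583 250 41.5 87.7; python3 -c "
from h import *
snap('wrist','w5')"
```

```text
time_s: 6.48
tool_pos: [583.7, 248.3, 40.3]
tcp_rot: [0.018, 1.0, 0.0, 0.0]
wrist_force: [-0.0, 0.3, -0.4]
opening: 84.8
grasp_force: 0.0
t 6.48 tool [583.7 248.3  40.3] yaw_y 87.97 open 84.8 f [-0.   0.3 -0.4] 0.0
shift [ 0.7  1.7 -1.2] twist 0.27
```

```bash
python3 -m handwheel '{"grip":[1,1,1,1,1,1,1,1,1,1],"xyz":[[0,10,0],[0,20,0],[0,30,0],[0,38,0],[0,46,0],[0,54,0],[0,60,0],[0,60,0],[0,60,0],[0,60,0]],"twist":[0,0,0,0,0,0,0,0,0,0]}' 70
python3 t.py 583 290 41.5 87.7; python3 -c "
from h import *
c=snap('wrist','w6')
a=cv2.imread('pics/w5.png');b=cv2.imread('pics/w6.png')
cv2.imwrite('pics/v56.png',np.hstack([a[80:400,120:520],b[80:400,120:520]]))"
```

```text
time_s: 7.37
tool_pos: [585.9, 307.6, 40.3]
tcp_rot: [0.018, 1.0, -0.0, -0.0]
wrist_force: [-0.3, 0.3, -0.4]
opening: 85.4
grasp_force: 0.0
t 7.37 tool [585.9 307.6  40.3] yaw_y 87.94 open 85.4 f [-0.3  0.3 -0.4] 0.0
shift [  2.2 -17.7  -1.2] twist 0.24
```

View pics/v56.png

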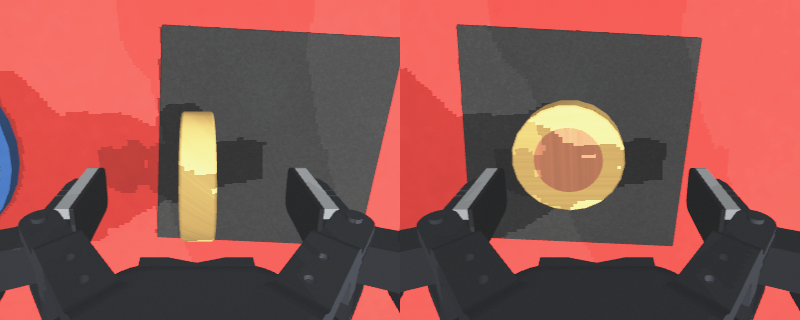

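On the left brass stands; on the right it lies flat on the pad at crop (568,155), full image about (288,233). I fit the top face.

```bash
cat >> h.py <<'E'
def cmask(im,kind,box):
    x0,y0,x1,y1=box; s=im.astype(int); b,g,r=s[...,0],s[...,1],s[...,2]
    m=((g>b+25)&(r>g)&(g>0.55*r)) if kind=='brass' else (s.min(2)>kind)
    k=np.zeros_like(m); k[y0:y1,x0:x1]=1; m=(m&(k>0)).astype(np.uint8)
    cs,_=cv2.findContours(cv2.morphologyEx(m,cv2.MORPH_CLOSE,np.ones((7,7))),cv2.RETR_EXTERNAL,cv2.CHAIN_APPROX_NONE); c=max(cs,key=cv2.contourArea)
    return cv2.convexHull(c)[:,0].astype(float)
def discfit(f,hull,ztop,h=16,r=33):
    # fit (x,y) of an upright cylinder so that its projected hull matches
    from scipy.optimize import least_squares
    a=np.linspace(0,2*np.pi,90); cir=np.c_[r*np.cos(a),r*np.sin(a)]
    area=lambda p:np.array([p[:,0].min(),p[:,0].max(),p[:,1].min(),p[:,1].max()])
    def proj(q): return np.array([px(f,(q[0]+c[0],q[1]+c[1],z)) for z in (ztop,ztop-h) for c in cir])
    q0=w(f,hull.mean(0),ztop-h/2)[:2]
    s=least_squares(lambda q:area(proj(q))-area(hull),q0,diff_step=1e-3); return s.x.round(1),s.fun.round(1)
E
python3 - <<'E'
from h import *
h=cmask(cv2.imread('pics/w6.png'),'brass',(200,150,400,330)); print(h.min(0),h.max(0)); print(discfit('w6',h,20))
E
```

```text
[232. 180.] [344. 289.]
(array([585.6, 289.9]), array([-1.3,  1.2, -1.6,  1.6]))
```

```bash
python3 -m handwheel '{"grip":[1,1,1,1,1,1,1,1],"xyz":[[0,-18,0],[0,-18,0],[0,-18,20],[0,-18,36],[0,-18,40],[0,-18,40],[0,-18,40],[0,-18,40]],"twist":[0,0,0,0,0,0,0,0]}' 70
python3 t.py 585.6 290 0 87.7
```

```text
time_s: 8.08
tool_pos: [585.9, 290.3, 1.3]
tcp_rot: [0.018, 1.0, 0.0, 0.001]
wrist_force: [-0.2, -0.5, -0.1]
opening: 85.3
grasp_force: 0.0
t 8.08 tool [585.9 290.3   1.3] yaw_y 87.95 open 85.3 f [-0.2 -0.5 -0.1] 0.0
shift [ 0.3 -0.3  1.3] twist 0.25
```

```bash
python3 -m handwheel '{"grip":[-1,-1,-1,-1,-1,-1],"xyz":[[0,0,0],[0,0,0],[0,0,0],[0,0,0],[0,0,0],[0,0,0]],"twist":[0,0,0,0,0,0]}' 70
python3 -m handwheel '{"grip":[-1,-1,-1,-1,-1,-1,-1],"xyz":[[0,0,-10],[0,0,-40],[0,0,-70],[0,0,-80],[0,0,-80],[0,0,-80],[0,0,-80]],"twist":[0,0,0,0,0,0,0]}' 70
python3 t.py 578 70 80 87.7; python3 - <<'E'
from h import *
snap('wrist','w7')
# plate estimate from w5 blue rim not full; refine plate in top0 with cylinder fit
for n,box in [('top0',(275,150,335,210)),('scene0',(320,180,372,228))]:
    s=cv2.imread(f'pics/{n}.png').astype(int); x0,y0,x1,y1=box
    m=np.zeros(s.shape[:2],np.uint8); q=s[y0:y1,x0:x1]; m[y0:y1,x0:x1]=(q[...,0]>q[...,2]-20)&(q[...,0]>90)
    hull=cv2.convexHull(cv2.findNonZero(m))[:,0].astype(float); print(n,hull.min(0),hull.max(0),discfit(n,hull,12,12,65))
E
```

```text
time_s: 8.58
tool_pos: [585.8, 290.8, 2.0]
tcp_rot: [0.018, 1.0, 0.001, 0.001]
wrist_force: [-3.3, -0.3, 10.8]
opening: 63.3
grasp_force: 74.9
time_s: 9.17
tool_pos: [583.9, 289.8, 78.6]
tcp_rot: [0.018, 1.0, -0.001, -0.001]
wrist_force: [-0.3, -0.1, -5.1]
opening: 63.2
grasp_force: 79.3
t 9.17 tool [583.9 289.8  78.6] yaw_y 87.98 open 63.2 f [-0.3 -0.1 -5.1] 79.3
shift [  -1.9 -219.9   -1.1] twist 0.28
top0 [282. 159.] [326. 202.] (array([577.4,  66.7]), array([ 0.5,  1.2, -0.8,  0.8]))
scene0 [327. 190.] [362. 219.] (array([575.3,  69.9]), array([-0.6, -0.1, -0.9,  1.1]))
```

```bash
python3 -m handwheel '{"grip":[-1,-1,-1,-1,-1,-1,-1,-1,-1],"xyz":[[0,-100,-10],[0,-221,-10],[0,-221,-10],[0,-221,-10],[0,-221,-10],[0,-221,-10],[0,-221,-10],[0,-221,-10],[0,-221,-10]],"twist":[0,0,0,0,0,0,0,0,0]}' 70
python3 t.py 578 70 80 87.7; python3 - <<'E'
from h import *
snap('wrist','w8'); a=cv2.imread('pics/w7.png');b=cv2.imread('pics/w8.png')
cv2.imwrite('pics/v78.png',np.hstack([a[80:400,120:520],b[80:400,120:520]]))
print(px('w8',(577,69,12)),px('w8',(577,69,28)))
E
```

```text
time_s: 9.97
tool_pos: [576.8, 70.2, 89.3]
tcp_rot: [0.017, 1.0, 0.0, -0.001]
wrist_force: [-0.4, 0.6, -5.0]
opening: 63.6
grasp_force: 79.4
t 9.97 tool [576.8  70.2  89.3] yaw_y 88.01 open 63.6 f [-0.4  0.6 -5. ] 79.4
shift [-1.3 -0.2  9.3] twist 0.31
[316.5 210.1] [316.5 217. ]
```

View pics/v78.png

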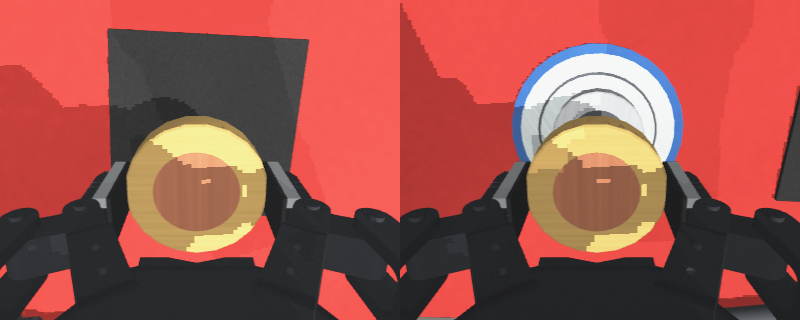

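Brass is held level between the fingers. The plate's blue arc is visible behind it (crop 513 to 683, top at 43), so I fit the plate centre from that arc.

```bash
python3 - <<'E'
from h import *
from scipy.optimize import least_squares
s=cv2.imread('pics/w8.png').astype(int); m=(s[...,0]>s[...,2]+40)&(s[...,0]>120); m[:,:200]=0;m[:,430:]=0
for z in (0,10,12):
  P=[]
  for v in range(126,196,2):
    u=np.where(m[v])[0]
    if len(u)>1: 
        P+= [w('w8',(u.min(),v),z)[:2], w('w8',(u.max()+1,v),z)[:2]]
  P=np.array(P); f=least_squares(lambda q:np.hypot(*(P-q[:2]).T)-q[2],[577,69,65],loss='soft_l1'); 
  g=least_squares(lambda q:np.hypot(*(P-q[:2]).T)-65,[577,69],loss='soft_l1'); print(z,f.x.round(1),f.cost.round(1),g.x.round(1))
h=cmask(cv2.imread('pics/w8.png'),'brass',(235,180,395,340)); print(h.min(0),h.max(0))
o=readout.get_obs()['tool_pos']; print(o)
for dz in (15,19,23): print(dz,discfit('w8',h,o[2]+dz))
E
```

```text
0 [581.1  69.8  67.8] 1.5 [577.1  69.9]
10 [578.   69.9  64.9] 1.4 [578.2  69.9]
12 [577.3  69.9  64.3] 1.4 [578.4  69.8]
[246. 196.] [386. 332.]
[576.85760149  70.82042506  89.41092376]
15 (array([578.2,  68.5]), array([-1.3,  0.6, -0.4,  0.6]))
19 (array([576.3,  68.8]), array([-3.2,  3.2, -2.2,  3. ]))
23 (array([574.5,  69.1]), array([-5.1,  6.1, -3.9,  5.7]))
```

```bash
python3 -m handwheel '{"grip":[-1,-1,-1,-1,-1,-1,-1,-1,-1],"xyz":[[-1,1,10],[-1,1,30],[-1,1,45],[-1,1,55],[-1,1,58],[-1,1,60],[-1,1,60],[-1,1,60],[-1,1,60]],"twist":[0,0,0,0,0,0,0,0,0]}' 70
python3 t.py 578 71.5 26 87.7
```

```text
time_s: 10.77
tool_pos: [579.0, 70.5, 31.1]
tcp_rot: [0.018, 1.0, 0.0, 0.001]
wrist_force: [1.0, 0.2, -4.3]
opening: 62.9
grasp_force: 79.4
t 10.77 tool [579.   70.5  31.1] yaw_y 87.97 open 62.9 f [ 1.   0.2 -4.3] 79.4
shift [1.  1.  5.1] twist 0.27
```

```bash
python3 -m handwheel '{"grip":[-1,-1,-1,-1,-1,-1],"xyz":[[0,0,2],[0,0,4],[0,0,4],[0,0,4],[0,0,4],[0,0,4]],"twist":[0,0,0,0,0,0]}' 70
python3 t.py 578 71.5 26 87.7
```

```text
time_s: 11.27
tool_pos: [578.4, 70.3, 26.4]
tcp_rot: [0.018, 1.0, 0.0, 0.0]
wrist_force: [-0.8, 0.2, -4.4]
opening: 63.2
grasp_force: 79.4
t 11.27 tool [578.4  70.3  26.4] yaw_y 87.97 open 63.2 f [-0.8  0.2 -4.4] 79.4
shift [0.5 1.1 0.4] twist 0.27
```

```bash
python3 -m handwheel '{"grip":[-1,-1,-1],"xyz":[[0,0,1],[0,0,1],[0,0,1]],"twist":[0,0,0]}' 70
python3 t.py 578 71.5 26 87.7
```

```text
time_s: 11.52
tool_pos: [578.5, 70.4, 26.1]
tcp_rot: [0.018, 1.0, 0.0, 0.0]
wrist_force: [-2.8, -0.2, 6.3]
opening: 63.0
grasp_force: 80.7
t 11.52 tool [578.5  70.4  26.1] yaw_y 87.96 open 63.0 f [-2.8 -0.2  6.3] 80.7
shift [0.6 1.1 0.1] twist 0.26
```

Contact force has come up, so I open and rise.

```bash
python3 -m handwheel '{"grip":[0.7,0.8,1,1,1,1,1,1,1,1],"xyz":[[0,0,0],[0,0,0],[0,0,0],[0,0,0],[0,0,-10],[0,0,-40],[0,0,-70],[0,0,-100],[0,0,-110],[0,0,-110]],"twist":[0,0,0,0,0,0,0,0,0,0]}' 70
python3 t.py 537.5 -180.5 140 87.7;  python3 - <<'E'
from h import *
from scipy.optimize import least_squares
snap('wrist','w9')
s=cv2.imread('pics/w9.png').astype(int); m=(s[...,0]>s[...,2]+40)&(s[...,0]>120); m[:,:200]=0;m[:,430:]=0
P=[]
for v in range(100,260,2):
    u=np.where(m[v])[0]
    if len(u)>1 and v<215: P+= [w('w9',(u.min(),v),11)[:2], w('w9',(u.max()+1,v),11)[:2]]
P=np.array(P); f=least_squares(lambda q:np.hypot(*(P-q[:2]).T)-q[2],[577,69,65],loss='soft_l1'); print('plate',f.x.round(1),f.cost)
h=cmask(cv2.imread('pics/w9.png'),'brass',(235,120,395,340)); print(h.min(0),h.max(0),discfit('w9',h,44))
E
```

```text
time_s: 12.35
tool_pos: [580.5, 70.6, 139.0]
tcp_rot: [0.018, 1.0, 0.001, 0.003]
wrist_force: [0.2, 0.6, -0.3]
opening: 85.1
grasp_force: 0.0
t 12.35 tool [580.5  70.6 139. ] yaw_y 87.96 open 85.1 f [ 0.2  0.6 -0.3] 0.0
shift [  34.  -252.4   -1.6] twist 0.26
plate [577.6  69.9  64.5] 3.411740933338421
[276. 158.] [355. 237.] (array([578.8,  68.7]), array([-1.2,  1.2, -1. ,  1.1]))
```

View pics/w9.png

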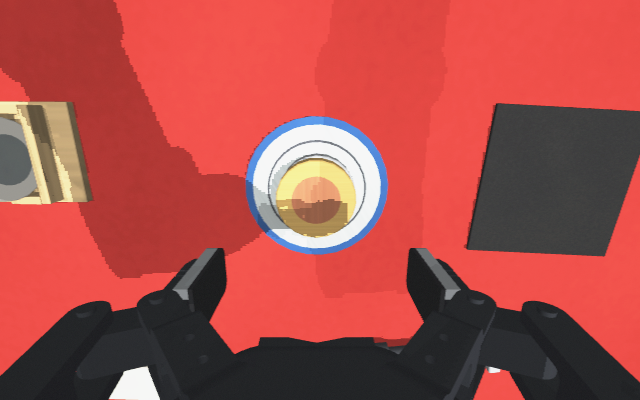

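Brass lies flat at (316,197), within about 2 mm of the plate centre. Now the white disc, at about (537,-181).

```bash
python3 -m handwheel '{"grip":[0,0,0,0,0,0,0,0,0,0,0,0],"xyz":[[34,-252,-2],[34,-252,-2],[34,-252,-2],[34,-252,-2],[34,-252,-2],[34,-252,-2],[34,-252,-2],[34,-252,-2],[34,-252,-2],[34,-252,0],[34,-252,20],[34,-252,20]],"twist":[0,0,0,0,0,0,0,0,0,0,0,0]}' 60
python3 t.py 537 -181 44 87.7
```

```text
time_s: 13.4
tool_pos: [534.3, -177.6, 112.5]
tcp_rot: [0.016, 1.0, 0.001, -0.002]
wrist_force: [-0.9, 0.7, -0.8]
opening: 42.9
grasp_force: 0.0
t 13.4 tool [ 534.3 -177.6  112.5] yaw_y 88.15 open 42.9 f [-0.9  0.7 -0.8] 0.0
shift [-3.  -3.4 68.5] twist 0.45
```

```bash
python3 -m handwheel '{"grip":[0,0,0,0,0,0,0,0,0],"xyz":[[-2,-2,0],[-2,-2,0],[-2,-2,20],[-2,-2,45],[-2,-2,60],[-2,-2,66],[-2,-2,66],[-2,-2,66],[-2,-2,66]],"twist":[0,0,0,0,0,0,0,0,0]}' 60
python3 t.py 537 -181 44 87.7
```

```text
time_s: 14.15
tool_pos: [538.3, -182.6, 50.6]
tcp_rot: [0.018, 1.0, -0.0, 0.001]
wrist_force: [0.3, 0.0, -0.0]
opening: 42.4
grasp_force: 0.0
t 14.15 tool [ 538.3 -182.6   50.6] yaw_y 87.97 open 42.4 f [ 0.3  0.  -0. ] 0.0
shift [1.4 1.6 6.6] twist 0.27
```

```bash
python3 -m handwheel '{"grip":[0,0,0,-1,-1,-1,-1,-1,-1,-1],"xyz":[[1,1,5],[1,1,5],[1,1,5],[1,1,5],[1,1,5],[1,1,5],[1,1,5],[1,1,5],[1,1,5],[1,1,5]],"twist":[0,0,0,0,0,0,0,0,0,0]}' 50
python3 t.py 537 -181 44 87.7
```

```text
time_s: 14.98
tool_pos: [536.5, -181.2, 44.4]
tcp_rot: [0.018, 1.0, 0.0, 0.0]
wrist_force: [-0.0, 1.8, 2.9]
opening: 15.5
grasp_force: 52.2
t 14.98 tool [ 536.5 -181.2   44.4] yaw_y 87.97 open 15.5 f [-0.   1.8  2.9] 52.2
shift [-0.5  0.2  0.4] twist 0.27
```

```bash
python3 -m handwheel '{"grip":[-1,-1,-1,-1,-1,-1,-1,-1,-1,-1,-1,-1],"xyz":[[0,0,-30],[0,0,-60],[0,0,-90],[0,0,-95],[-31,430,-95],[-31,430,-95],[-31,430,-95],[-31,430,-95],[-31,430,-95],[-31,430,-95],[-31,430,-95],[-31,430,-95]],"twist":[0,0,0,0,0,0,0,0,0,0,0,0]}' 50
python3 t.py 583 248 41 87.7
```

```text
time_s: 15.98
tool_pos: [571.9, 151.9, 139.0]
tcp_rot: [0.018, 1.0, -0.0, -0.0]
wrist_force: [1.9, -0.7, -1.0]
opening: 15.0
grasp_force: 51.7
t 15.98 tool [571.9 151.9 139. ] yaw_y 87.96 open 15.0 f [ 1.9 -0.7 -1. ] 51.7
shift [-7.7 96.4 98. ] twist 0.26
```

```bash
python3 -m handwheel '{"grip":[-1,-1,-1,-1,-1,-1,-1,-1,-1,-1,-1,-1],"xyz":[[-8,96,0],[-8,96,0],[-8,96,0],[-8,96,30],[-8,96,60],[-8,96,80],[-8,96,90],[-8,96,94],[-8,96,94],[-8,96,94],[-8,96,94],[-8,96,94]],"twist":[0,0,0,0,0,0,0,0,0,0,0,0]}' 50
python3 t.py 583 248 40.3 87.7
```

```text
time_s: 16.98
tool_pos: [584.4, 246.0, 46.7]
tcp_rot: [0.018, 1.0, 0.001, 0.001]
wrist_force: [0.1, -0.5, -0.3]
opening: 15.4
grasp_force: 51.7
t 16.98 tool [584.4 246.   46.7] yaw_y 87.96 open 15.4 f [ 0.1 -0.5 -0.3] 51.7
shift [1.5 1.9 6.4] twist 0.26
```

```bash
python3 -m handwheel '{"grip":[-1,-1,-1,-1,1,1,1,1,1,1],"xyz":[[0,2,3],[0,2,6],[0,2,6],[0,2,6],[0,2,6],[0,2,6],[0,2,6],[0,2,6],[0,2,6],[0,2,6]],"twist":[0,0,0,0,0,0,0,0,0,0]}' 50
python3 t.py 583 248 40.3 87.7
python3 -m handwheel '{"grip":[1,1,1,1,1,1,1,1,1,1],"xyz":[[0,10,0],[0,20,0],[0,30,0],[0,38,0],[0,46,0],[0,54,0],[0,60,0],[0,60,0],[0,60,0],[0,60,0]],"twist":[0,0,0,0,0,0,0,0,0,0]}' 50
python3 t.py 585.6 290 0 87.7; python3 - <<'E'
from h import *
snap('wrist','w10')
h=cmask(cv2.imread('pics/w10.png'),110,(190,130,400,330)); print(h.min(0),h.max(0)); print(discfit('w10',h,20))
E
```

```text
time_s: 17.82
tool_pos: [583.6, 247.7, 39.2]
tcp_rot: [0.018, 1.0, -0.0, -0.0]
wrist_force: [0.7, 0.1, 0.5]
opening: 84.8
grasp_force: 0.0
t 17.82 tool [583.6 247.7  39.2] yaw_y 87.97 open 84.8 f [0.7 0.1 0.5] 0.0
shift [ 0.6  0.3 -1.1] twist 0.27
time_s: 18.65
tool_pos: [585.9, 307.0, 39.3]
tcp_rot: [0.018, 1.0, -0.0, 0.0]
wrist_force: [0.4, -0.9, 0.0]
opening: 85.6
grasp_force: 0.0
t 18.65 tool [585.9 307.   39.3] yaw_y 87.93 open 85.6 f [ 0.4 -0.9  0. ] 0.0
shift [ -0.3 -17.   39.3] twist 0.23
[232. 181.] [345. 291.]
(array([586.3, 289.7]), array([-1. ,  1. , -1.1,  1.5]))
```

View pics/w10.png

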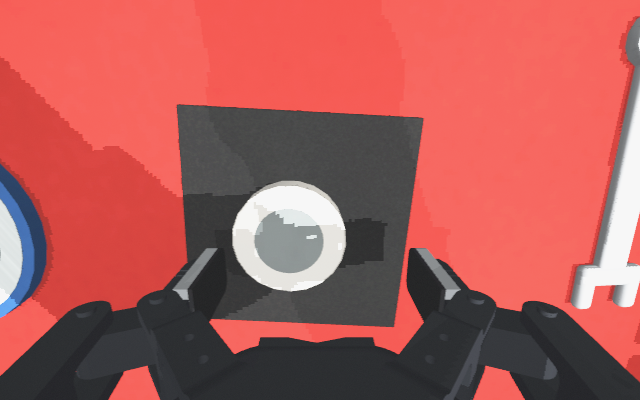

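White lies flat on the pad at (289,236), which is (586,290) mm. I take it by the rim.

```bash
python3 -m handwheel '{"grip":[1,1,1,1,1,1,1,1,-1,-1,-1,-1],"xyz":[[0,-17,0],[0,-17,0],[0,-17,20],[0,-17,34],[0,-17,38],[0,-17,38],[0,-17,38],[0,-17,38],[0,-17,38],[0,-17,38],[0,-17,38],[0,-17,38]],"twist":[0,0,0,0,0,0,0,0,0,0,0,0]}' 50
python3 t.py 585.6 290 0 87.7
python3 -m handwheel '{"grip":[-1,-1,-1,-1,-1,-1,-1,-1,-1],"xyz":[[0,0,0],[0,0,0],[0,0,0],[0,0,-20],[0,0,-60],[0,0,-90],[0,0,-95],[0,0,-95],[0,0,-95]],"twist":[0,0,0,0,0,0,0,0,0]}' 50
python3 t.py 578 70.5 96 87.7
```

```text
time_s: 19.7
tool_pos: [585.6, 291.1, 2.5]
tcp_rot: [0.018, 1.0, 0.0, 0.001]
wrist_force: [-1.3, -1.2, 6.9]
opening: 64.1
grasp_force: 54.0
t 19.7 tool [585.6 291.1   2.5] yaw_y 87.97 open 64.1 f [-1.3 -1.2  6.9] 54.0
shift [-0.1 -1.1  2.5] twist 0.27
time_s: 20.45
tool_pos: [584.9, 290.9, 96.3]
tcp_rot: [0.018, 1.0, 0.0, 0.0]
wrist_force: [-0.3, -0.5, -1.3]
opening: 63.9
grasp_force: 55.2
t 20.45 tool [584.9 290.9  96.3] yaw_y 87.98 open 63.9 f [-0.3 -0.5 -1.3] 55.2
shift [-8.000e-01 -2.205e+02  2.000e-01] twist 0.28
```

```bash
python3 -m handwheel '{"grip":[-1,-1,-1,-1,-1,-1,-1,-1,-1,-1],"xyz":[[-1,-100,0],[-1,-220,0],[-1,-220,0],[-1,-220,0],[-1,-220,0],[-1,-220,0],[-1,-220,0],[-1,-220,0],[-1,-220,0],[-1,-220,0]],"twist":[0,0,0,0,0,0,0,0,0,0]}' 50
python3 t.py 578 70.5 43 87.7; python3 - <<'E'
from h import *
from scipy.optimize import least_squares
snap('wrist','w11')
s=cv2.imread('pics/w11.png').astype(int); m=(s[...,0]>s[...,2]+40)&(s[...,0]>120); m[:,:200]=0;m[:,430:]=0
P=[]
for v in range(100,190,2):
    u=np.where(m[v])[0]
    if len(u)>1: P+= [w('w11',(u.min(),v),11)[:2], w('w11',(u.max()+1,v),11)[:2]]
P=np.array(P); f=least_squares(lambda q:np.hypot(*(P-q[:2]).T)-q[2],[577,69,65],loss='soft_l1'); print('plate',f.x.round(1),f.cost)
E
```

```text
time_s: 21.28
tool_pos: [577.9, 72.8, 95.5]
tcp_rot: [0.016, 1.0, 0.0, -0.001]
wrist_force: [0.1, 0.6, -0.8]
opening: 64.2
grasp_force: 55.3
t 21.28 tool [577.9  72.8  95.5] yaw_y 88.12 open 64.2 f [ 0.1  0.6 -0.8] 55.3
shift [-0.2 -2.3 52.5] twist 0.42
plate [577.6  69.9  64.6] 1.9643432948808948
```

View pics/w11.png

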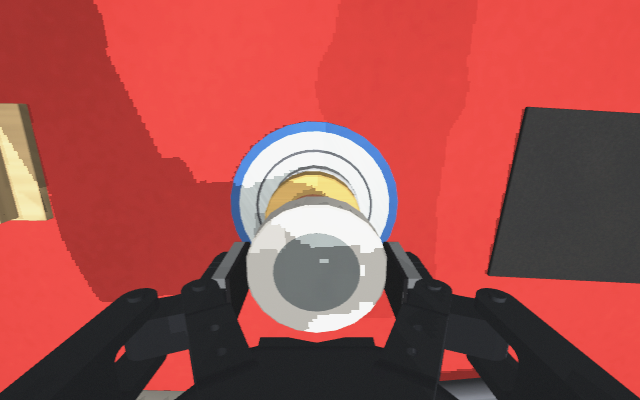

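The white disc is held level above the stack, with the brass arc visible at (313,185). I lower it.

```bash
python3 -m handwheel '{"grip":[-1,-1,-1,-1,-1,-1,-1,-1,-1,-1],"xyz":[[0,-1,0],[0,-1,15],[0,-1,30],[0,-1,40],[0,-1,45],[0,-1,48],[0,-1,48],[0,-1,48],[0,-1,48],[0,-1,48]],"twist":[0,0,0,0,0,0,0,0,0,0]}' 50
python3 t.py 578 70.4 42.5 87.7
```

```text
time_s: 22.17
tool_pos: [578.7, 69.9, 48.9]
tcp_rot: [0.018, 1.0, 0.0, 0.001]
wrist_force: [-0.6, -0.0, -0.4]
opening: 63.9
grasp_force: 55.3
t 22.17 tool [578.7  69.9  48.9] yaw_y 87.97 open 63.9 f [-0.6 -0.  -0.4] 55.3
shift [0.8 0.5 6.4] twist 0.27
```

```bash
python3 -m handwheel '{"grip":[-1,-1,-1,-1,-1,-1],"xyz":[[0,0,3],[0,0,5],[0,0,5],[0,0,5],[0,0,5],[0,0,5]],"twist":[0,0,0,0,0,0]}' 50
python3 t.py 578 70.4 42.5 87.7
```

```text
time_s: 22.67
tool_pos: [578.4, 69.8, 43.3]
tcp_rot: [0.018, 1.0, 0.0, 0.0]
wrist_force: [0.2, 0.2, -0.9]
opening: 63.7
grasp_force: 55.3
t 22.67 tool [578.4  69.8  43.3] yaw_y 87.97 open 63.7 f [ 0.2  0.2 -0.9] 55.3
shift [0.4 0.6 0.8] twist 0.27
```

```bash
python3 -m handwheel '{"grip":[-1,-1,-1],"xyz":[[0,0,1],[0,0,1],[0,0,1]],"twist":[0,0,0]}' 50
python3 t.py 578 70.4 42.5 87.7
```

```text
time_s: 22.92
tool_pos: [578.5, 69.8, 42.5]
tcp_rot: [0.018, 1.0, 0.0, 0.0]
wrist_force: [0.2, -0.2, 3.8]
opening: 63.9
grasp_force: 55.7
t 22.92 tool [578.5  69.8  42.5] yaw_y 87.97 open 63.9 f [ 0.2 -0.2  3.8] 55.7
shift [0.5 0.5 0. ] twist 0.27
```

Contact again. I release, rise and check.

```bash
python3 -m handwheel '{"grip":[0.7,0.8,1,1,1,1,1,1,1,1],"xyz":[[0,0,0],[0,0,0],[0,0,0],[0,0,0],[0,0,-10],[0,0,-40],[0,0,-70],[0,0,-100],[0,0,-110],[0,0,-110]],"twist":[0,0,0,0,0,0,0,0,0,0]}' 50
python3 -m handwheel '{"grip":[1,1,1,1,1,1],"xyz":[[0,0,0],[0,0,0],[0,0,0],[0,0,0],[0,0,0],[0,0,0]],"twist":[0,0,0,0,0,0]}'
python3 - <<'E'
from h import *
snap('wrist','w12'); im=cv2.imread('pics/w12.png'); cv2.imwrite('pics/v12.png',cv2.resize(im[100:280,220:420],None,fx=3,fy=3))
for z in (12,60): 
    P=px('w12',(577.8,69.9,z)); print(z,P,(P-[220,100])*3,px('w12',(577.8,69.9+33,z)),px('w12',(577.8+33,69.9,z)),px('w12',(577.8-33,69.9,z)))
E
```

```text
time_s: 23.75
tool_pos: [580.3, 70.0, 156.1]
tcp_rot: [0.018, 1.0, 0.001, 0.003]
wrist_force: [0.7, -0.3, -0.9]
opening: 85.2
grasp_force: 0.0
time_s: 24.25
tool_pos: [578.0, 69.7, 151.7]
tcp_rot: [0.018, 1.0, -0.0, -0.0]
wrist_force: [-0.3, -0.1, 0.4]
opening: 85.3
grasp_force: 0.0
12 [318.  189.7] [294.  269.1] [352.6 188.5] [319.1 222.3] [316.8 155. ]
60 [318.3 204. ] [294.9 312. ] [359.4 202.6] [319.6 242. ] [316.9 163.1]
```

View pics/v12.png

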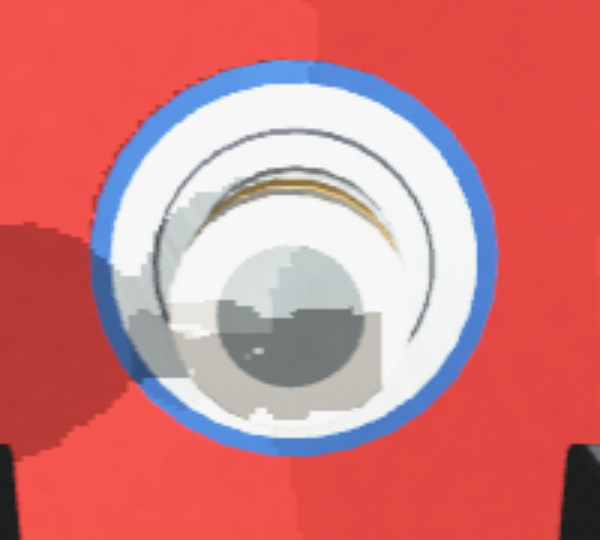

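The crop shows the white hub at (290,316), against (295,312) for perfect centring, which is under 2 mm off. The brass rim lies evenly beneath it, and the gripper is clear and open. Handing in.

```bash
python3 -c "
from h import *
print(job.sign_off())"
```

```text
the job is handed in; nothing more can be done
None
```

The stack is built and handed in (the sign-off gave no verdict): steel, then brass, then white nylon lie flat on the plate, with brass and white within about 2 mm of its centre by the wrist camera, and the last move ended at 24 s of the 69 s allowed.

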